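Pin a strap hinge in its jig

ROBOT

A 6-joint arm with a two-finger parallel gripper is mounted at the origin on the work surface. World frame = base frame: x ahead of the robot, y to its left, z up, the work surface at z = 0. Lengths are in mm, angles in rad, forces in N, time in s.
With the tool pointing down it reaches from about 300 to 750 mm from the base axis. Payload 8.5 kg.
Tool frame: the origin (TCP) lies where the fingers leave the gripper's body, on its centre line; the fingertips stand 64 mm ahead of it and the grasp point (between the pads) lies 45 mm ahead of it; z points along the fingers, x is the direction in which the jaws open and shut, and the axes are right-handed (so a half turn about z gives the same grasp; the last joint's range is limited). The gripper opens to 88 mm and grips with 3 to 60 N. Pads are 18 mm wide; open, the fingers measure 123 mm over their backs; the gripper's body (75 mm by 187 mm) begins 45 mm behind the grasp point.
Start: joints at [-0.215, 0.381, 1.297, -0, 1.464, -0.215], TCP at [549.983, 0.001, 302.748] pointing down, gripper open.
Joint ranges: [-3.11, 3.11], [-0.89, 2.33], [0.22, 2.48], [-1.42, 4.56], [0.17, 2.85], [-2.88, 2.88]. Speed limits (rad/s): [2.39, 2.39, 3.14, 3.14, 3.14, 3.14].

INTERFACE

Orientations are given as a unit quaternion [x, y, z, w].
In Python, from bench import observe, viewer, r gives the robot as it stands.
- The arm moves only by the tool step_arm, never from a script. Its argument "deltas" is a list of rows, each a list of 7 numbers: the shift along the world's x, y, z as a fraction of full scale, then the turn, a rotation vector about the world's x, y, z as a fraction of full scale, then the opening, from -1 (shut) to 1 (fully open). A call has 1 to 20 rows; each row shifts and turns the commanded pose from where the row before left it; what a row does not reach is not made up. Full scale, the value 1, is 0.1 m for a shift and 0.5 rad for a turn. A row lasts 1/12 s, in which the tool goes at most 41.7 mm and 7.16 degrees, less where a joint would pass 70% of its speed; a pose out of reach is approached as far as the arm can. A call with a number of a shift or a turn outside -1 to 1 is refused whole. A call with a gripper value outside its range is refused whole. The fingers move at their own pace and stop on an object; "squeeze" is the grip in N (left out, the last holds). Time passes only in rows, so rows that do not move let the fingers close. It gives the time, the measured TCP pose, the force and the opening at its end, in the units of the state.
- observe(): the state, without advancing time (a new reading comes with each control period).
- viewer.grab_frame(name): name is "scene" or "side" or "wrist"; returns a dict with "pixels" (420x560x3 uint8, red, green, blue), "depth" (420x560 float32, mm along the optical axis (not along the pixel's ray), 0 where there is no reading), "fx", "fy", "cx", "cy" (pixels), "position" and "attitude" of the camera in the world. Camera axes: x right, y up, looking along -z (the intrinsics and any distortion apply to the point x, -y, -z); pixel columns grow to the right and rows downward; lengths in mm; the calibration is good to about 2 mm. A picture is of the moment at which its call begins.
- r.close_job(): hands the job in, once; it reports no verdict.
The state is a dict: "time": time; "qpos": joint angles; "joint_velocities": joint speeds; "joint_efforts": joint torques, N m; "tcp_pos": TCP position; "ee_rot": TCP orientation; "wrist_force": force on the tool from outside, world axes, zero at the start; "moment": the same for the moment, N m; "gripper_width": finger opening in mm.
Only numpy, scipy, OpenCV 4.12 (cv2) and the standard library are available. Lean on these libraries where they do the work, as an engineer would, in place of code of your own. Each camera call takes 0.05 s, during which the arm holds its last target. There are 200 camera calls.

TASK

Take the square-headed hinge pin from the walnut stand and join the two hinge halves in the jig: start it in the bore of the upper half, slide that half along with the pin bearing lightly on the hidden lower half until the pin finds the lower bore, then push it gently through both until its collar sits fully home, and let go. Do not force anything, and leave the flush sets and everything else on the bench as they are.

Things in the scene. Friction and masses are not known exactly. Their poses are not given: they have to be found in the camera images.
- jig: hinge jig bolted to the bench: dark steel base 130 mm (x) by 250 mm (y) by 12 mm with two grey rails along y, 47 mm high. Origin: centre of the base's underside; z up; y is the slide direction of the upper half. Both knuckle bores lie at x = 0 of this frame; under them nothing stands higher than 12 mm
- lower_mid (a point): jig frame (0, 0, 45 mm): level of the top of the lower hinge half, an aluminium strap 19 mm thick hidden under the upper half. Its 12 mm bore is not measured: it is clamped anywhere from y = -36 to +8 mm of the jig, else the strap is solid. The strap is rigid sideways but sprung: pressed, it sinks up to 6 mm (2 N at first touch, 1.5 N more per mm), then is rigid
- upper_half (a joint): position of the upper hinge half's bore along the jig's y, m. The half slides from -0.044 to 0.030 between stops, takes about 3 N to slide and stays where it is left. It starts at 0.018 to 0.028, always on the +y side of the lower bore
- upper_bore (a point): mouth of the upper half's vertical 11.5 mm through bore, 69 mm above the bench, on an aluminium knuckle block 36 mm wide, 22 mm thick, reaching 20 mm to -y and 42 mm to +y of the bore. A sprung ball in the bore's side 11 mm below the mouth grips the pin: pushing the pin through takes roughly 3 to 10 N, and it does not fall by its own weight
- pin: steel hinge pin, about 110 g, the only square-headed thing in the stand: shank 10 mm, 52 mm long, nose tapering over the last 6 mm to 7 mm; collar 24 mm across, 5 mm thick; square head 16 x 16 mm from 5 to 41 mm above the origin, flats along its x and y. Origin: centre of the collar's underside, z up. Fully home, the collar lies on the mouth of the upper bore
- pin_tip (a point): centre of the pin's nose, on its axis 52 mm below the collar's underside
- stand: fixed walnut stand 270 mm (x) by 70 mm (y), top 70 mm above the bench, with a row of five 13 mm holes 50 mm apart along its x. Origin: centre of its underside. The pin hangs in one hole by its collar, its flats along the stand's x and y; four flush sets hang in the others in any order
- flush_set0: bystander: chrome flush set with a round mushroom head 18 mm across, 27 mm above the stand's top, hanging in the stand. Origin: underside of its flange, on the stand's top
- flush_set1: bystander: chrome flush set with a round mushroom head 21 mm across, 27 mm above the stand's top, hanging in the stand. Origin: underside of its flange, on the stand's top
- flush_set2: bystander: chrome flush set with a round mushroom head 24 mm across, 27 mm above the stand's top, hanging in the stand. Origin: underside of its flange, on the stand's top
- flush_set3: bystander: chrome flush set with a round mushroom head 26 mm across, 27 mm above the stand's top, hanging in the stand. Origin: underside of its flange, on the stand's top
- pliers: bystander: cleco pliers with worn red handles, 180 mm long, lying on the bench; origin near the middle, at the bench
- rule: bystander: steel rule 300 x 26 x 3 mm lying on the bench; origin: centre of its underside
- dish: bystander: white ceramic sorting dish, 100 mm across, 28 mm high; origin: centre of its underside
- anvil: bystander: round brass rivet anvil, 84 mm across, 42 mm high; origin: centre of its underside
Not all that is in view belongs to the job. Leave any purple or yellow look-alike of the pin alone.

How it is judged (in metres and radians):
On the way, in this order (a step that is already met when the one before it is completed fails the run):
1. the pin's nose is at least 8 mm into the upper knuckle (horizontal distance between pin_tip and upper_bore below 0.004 m and z of pin_tip in the frame of jig below 0.061 m), for 0.1 s.
2. still in the upper knuckle, the pin has entered the lower knuckle (nose less than 28 mm above the bench) (horizontal distance between pin_tip and upper_bore below 0.004 m and z of pin_tip in the frame of jig below 0.028 m), for 0.1 s.
At the end, for the whole second after the job is handed in: the pin stands through both knuckles, its collar's underside within 2 mm of the mouth of the upper bore, its axis within 3 mm of the bore's at the collar and 4 mm at the nose, upright within 0.08 rad, released and at rest (z of pin in the frame of upper_bore between -0.003 and 0.002 m and horizontal distance between pin and upper_bore below 0.003 m and horizontal distance between pin_tip and upper_bore below 0.004 m and angle between pin's own z axis and vertical below 0.08 rad and linear speed of pin below 0.02 m/s); the robot touches nothing.
It fails at once if the pin presses on the hinge or jig with more than 32 N, all its contacts added up (the ball's grip counts for about 7 N of this) (contact force between pin and jig above 32 N).
It fails at once if the robot itself presses on the hinge or jig with more than 20 N (contact force between any of the fingers, the arm and jig above 20 N).
It fails at once if a flush set is moved by more than 15 mm (distance of any of flush_set0, flush_set1, flush_set2, flush_set3 from where it was at the start of the episode above 0.015 m).
It fails at once if pliers, rule, dish or anvil is moved by more than 20 mm (distance of any of pliers, rule, dish, anvil from where it was at the start of the episode above 0.02 m).
It also fails if it takes over 50 s, if anything falls off the work surface, if the arm or the gripper's body presses on something with over 40 N, if the wrist force passes 120 N, or if a joint passes its speed limit or range.

## Working session

There is one attempt and no reset: what is moved stays moved. The work goes in short steps, Python scripts to look and compute and a tool call to move; the robot and the scene stay as the last step left them, time stands still between calls to the robot, and variables do not carry over. Pictures are saved under pics/ and viewed, about 8 in all and at most 12, crops included, and the job is handed in when it is done.

Besides the shell and the picture viewer there is one more tool, called after "Call:" by a JSON object that holds its "api" and its "payload". step_arm: Moves the arm, as the interface text tells. Shift numbers are shares of 0.1 m and turn numbers shares of 0.5 rad, none past 1 either way. Its arguments: {"type":"object","properties":{"deltas":{"type":"array"},"squeeze":{"type":"number"}},"required":["deltas"]}

```bash
mkdir -p pics; cat > h.py <<'E'
import numpy as np,cv2
from scipy.spatial.transform import Rotation as R
from bench import observe,viewer,r
def grab(n):
    f=viewer.grab_frame(n)
    a=np.array(f["attitude"],float)
    f["R"]=R.from_quat(a).as_matrix() if a.size==4 else a.reshape(3,3)
    f["p"]=np.array(f["position"],float); return f
def ray(f,u,v):
    d=np.array([(u-f["cx"])/f["fx"],-(v-f["cy"])/f["fy"],-1.0]); return f["R"]@d
def onz(f,u,v,z):
    d=ray(f,u,v); return f["p"]+d*(z-f["p"][2])/d[2]
def pix(f,P):
    c=f["R"].T@(np.array(P,float)-f["p"]); return f["cx"]+f["fx"]*c[0]/-c[2], f["cy"]-f["fy"]*c[1]/-c[2]
def cloud(f):
    v,u=np.mgrid[0:420,0:560]; d=f["depth"]
    c=np.stack([(u-f["cx"])/f["fx"]*d,-(v-f["cy"])/f["fy"]*d,-d],-1)
    return c@f["R"].T+f["p"]
def save(n,im): cv2.imwrite("pics/"+n,np.ascontiguousarray(im[...,::-1]))
E
python3 - <<'E'
from h import *
ims=[]
for n in("scene","side","wrist"):
    f=grab(n); print(n,f["position"],f["attitude"],f["fx"],[k for k in f]); save(n+".png",f["pixels"]); np.savez(n+".npz",**{k:v for k,v in f.items()})
E
```

```text
scene [1274.13859496 -752.16184527  691.37779474] [0.44782476 0.17793871 0.30574814 0.82116312] 453.84744379860575 ['pixels', 'depth', 'fx', 'fy', 'cx', 'cy', 'position', 'attitude', 'R', 'p']
side [186.07764229 644.42493308 936.21458689] [-0.09830452  0.35753349  0.89307717 -0.25479244] 495.06529559709776 ['pixels', 'depth', 'fx', 'fy', 'cx', 'cy', 'position', 'attitude', 'R', 'p']
wrist [548.82962261  71.42239143 384.66061964] [-1.41331489e-01  9.56625220e-04 -5.00606769e-04  9.89961739e-01] 345.8229882605772 ['pixels', 'depth', 'fx', 'fy', 'cx', 'cy', 'position', 'attitude', 'R', 'p']
```

View pics/scene.png

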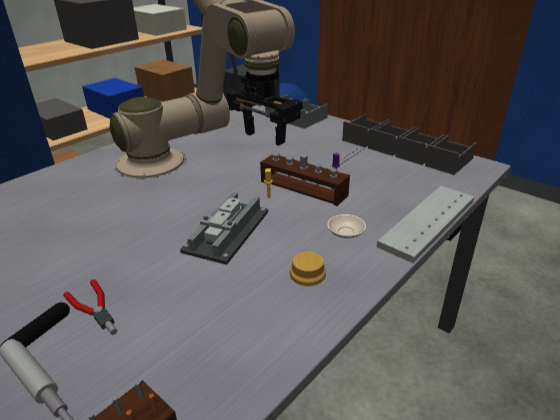

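View pics/wrist.png

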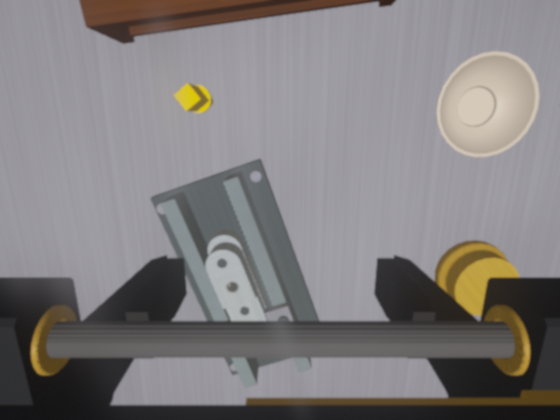

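The scene view shows the walnut stand at about (305,178) with five items, the jig at (227,225), and a yellow look-alike at (268,183). A purple look-alike is at (336,160), and the dish, anvil and pliers lie clear. The wrist view shows the jig turned on the bench with the upper half's knuckle at about (225,260). Next I'll enlarge the stand in both fixed views.

```bash
python3 - <<'E'
from h import *
S={n:dict(np.load(n+".npz")) for n in("scene","side")}
a=cv2.resize(S["scene"]["pixels"][140:210,240:370],(780,420)[:2],interpolation=cv2.INTER_CUBIC)[:, :]
b=S["side"]["pixels"]
save("c.png",np.vstack([cv2.resize(a,(560,300)),cv2.resize(b,(400,300))[:, :].copy() if 0 else cv2.copyMakeBorder(cv2.resize(b,(400,300)),0,0,0,160,cv2.BORDER_CONSTANT)]))
for n,f in S.items():
    C=cloud(f); z=C[...,2]
    m=(f["depth"]>0)&(C[...,0]>300)&(C[...,0]<800)&(abs(C[...,1])<400)
    for lo,hi in((66,74),(80,100),(102,120)):
        k=m&(z>lo)&(z<hi); l,lab,st,ce=cv2.connectedComponentsWithStats(k.astype(np.uint8))
        for i in range(1,l):
            if st[i,4]>5: print(n,lo,hi,st[i,4],ce[i].round(),C[lab==i].mean(0).round(1))
E
```

```text
scene 66 74 901 [306. 170.] [532.1 185.8  70.2]
scene 66 74 15 [335. 161.] [567.5 289.1  70.5]
scene 66 74 17 [267. 177.] [479.1  78.8  70.4]
scene 66 74 181 [230. 204.] [499.9 -89.2  68.9]
scene 80 100 42 [275. 154.] [424.3 175.9  91.8]
scene 80 100 37 [336. 155.] [568.1 290.2  89.1]
scene 80 100 40 [289. 158.] [474.2 182.7  92.4]
scene 80 100 41 [303. 162.] [522.8 187.3  90.4]
scene 80 100 36 [318. 166.] [571.3 196.   90.6]
scene 80 100 41 [333. 170.] [621.4 201.1  91. ]
scene 80 100 40 [268. 171.] [477.9  81.9  89.4]
scene 102 120 34 [303. 156.] [522.  189.5 108.3]
side 66 74 271 [325. 229.] [499.8 -84.   69.5]
side 66 74 3276 [253. 313.] [516.3 196.7  70.4]
side 66 74 16 [296. 286.] [475.   92.7  69.6]
side 66 74 19 [204. 340.] [561.7 299.6  69.8]
side 80 100 78 [297. 278.] [476.2  88.9  90.4]
side 80 100 78 [208. 287.] [619.1 208.4  93.9]
side 80 100 66 [229. 296.] [569.9 202.1  93.1]
side 80 100 65 [251. 307.] [518.6 197.7  89.9]
side 80 100 109 [273. 313.] [471.1 189.3  94.4]
side 80 100 134 [297. 322.] [421.5 182.9  94.4]
side 80 100 93 [203. 332.] [565.1 296.3  90.9]
side 102 120 77 [251. 300.] [520.7 195.4 109.8]
```

View pics/c.png

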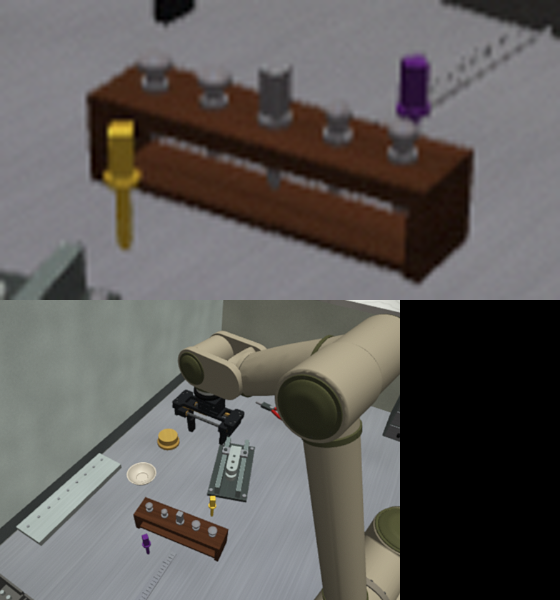

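Candidates in the scene view:
- **Stand:** five items at (275,154), (289,158), (303,159), (318,166) and (333,170).
- **Look-alikes:** yellow at (268,177) and purple at (336,158), both to be left alone.

The grey one in the middle hole at (303,159) is the pin. It has the only square head and the only top at about 110 mm, and the crop confirms it. It sits near (521,193). Next I'll take a clear overhead view of the jig, then of the pin.

Call:
{"api": "step_arm", "payload": {"deltas": [[-0.1,-0.25,0,0,0,0,1],[-0.2,-0.3,0,0,0,0,1],[-0.2,-0.3,0,0,0,0,1],[0,-0.25,0,0,0,0,1],[0,0,0,0,0,0,1],[0,0,0,0,0,0,1]]}}

```text
time: 0.65
tcp_pos: [499.8, -110.8, 302.6]
ee_rot: [1.0, -0.001, -0.0, -0.0]
wrist_force: [-0.0, 0.6, 1.1]
gripper_width: 88.0
```

```bash
python3 - <<'E'
from h import *
o=observe(); print(o["tcp_pos"],o["ee_rot"],o["time"])
f=grab("wrist"); np.savez("w2.npz",**f)
save("w2.png",cv2.resize(f["pixels"][0:300,130:450],(640,600),interpolation=cv2.INTER_CUBIC))
C=cloud(f);z=C[...,2]
for lo,hi in((66,72),(44,50),(9,15)):
    k=((z>lo)&(z<hi)&(f["depth"]>0)).astype(np.uint8)
    l,lab,st,ce=cv2.connectedComponentsWithStats(k)
    for i in range(1,l):
        if st[i,4]>60:
            pts=C[lab==i][:,:2].astype(np.float32); print(lo,st[i],ce[i].round(),C[lab==i].mean(0).round(1),cv2.minAreaRect(pts))
E
```

```text
[ 499.83927557 -110.81708689  302.56486655] [ 9.99999300e-01 -1.16131455e-03 -1.46095007e-04 -1.73281687e-04] 0.65
66 [ 254  133   53   72 2366] [278. 167.] [496.7 -86.3  69.4] ((496.4132385253906, -85.85628509521484), (36.02361297607422, 61.763362884521484), 19.086393356323242)
44 [ 273   54   64  154 2652] [304. 130.] [521.7 -55.   47.3] ((523.05517578125, -58.83574676513672), (16.018035888671875, 146.87367248535156), 19.194059371948242)
44 [ 203   81   71  149 2543] [238. 153.] [457.8 -77.2  47.4] ((458.935791015625, -80.96674346923828), (16.76128578186035, 146.78347778320312), 19.438528060913086)
44 [253 125  37  23 266] [268. 132.] [487.3 -56.   45.4] ((488.2337341308594, -58.08213806152344), (35.475730895996094, 17.780540466308594), 10.962393760681152)
44 [277 172  11   9  68] [282. 176.] [500.5 -98.2  45.8] ((500.72802734375, -97.75714111328125), (8.763160705566406, 7.865452289581299), 20.952985763549805)
44 [331 233  30  53 781] [346. 259.] [ 567.5 -187.1   47.4] ((567.8402709960938, -187.7528076171875), (16.034093856811523, 59.918548583984375), 19.253864288330078)
44 [292 24
[... 591 characters left out ...]
7, 250.11895751953125), 19.156517028808594)
9 [ 218   59  103  164 4134] [265. 113.] [483.  -39.8  12.4] ((489.5047607421875, -73.06488800048828), (58.97520446777344, 161.92921447753906), 18.50171661376953)
9 [ 188   86   96  212 3020] [234. 188.] [ 448.6 -120.7   12.4] ((452.91876220703125, -132.69650268554688), (17.55470848083496, 250.42544555664062), 18.98964500427246)
9 [495 144  65  75 558] [512. 174.] [ 750.1 -103.    12.6] ((759.5677490234375, -107.31260681152344), (83.64124298095703, 48.3984489440918), 73.70572662353516)
9 [ 287  238   56   51 1201] [317. 268.] [ 541.7 -213.7   12.4] ((538.5554809570312, -208.18722534179688), (52.246742248535156, 50.7714729309082), 19.31966209411621)
```

View pics/w2.png

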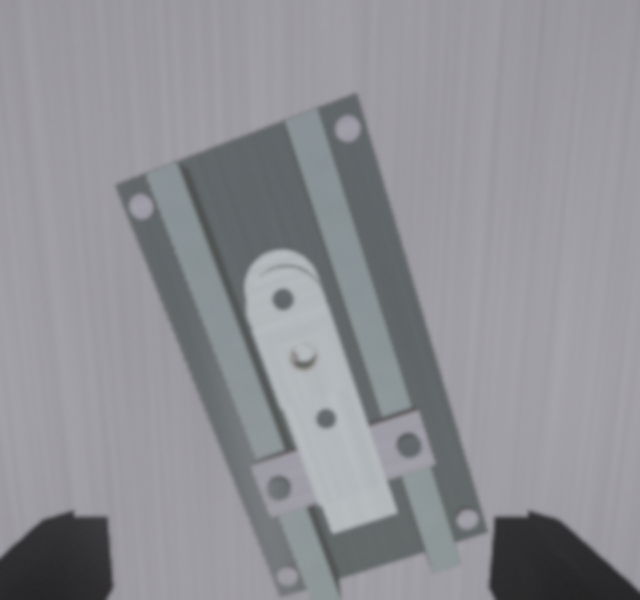

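The picture shows the jig turned about 19°. The knuckle block's top gives a 36 x 62 mm rectangle at z = 69, and the bore mouth is at crop (304,355), which is pixel (282,177). That puts the jig origin at (506.2,-114.2) and the bore at about jig y +19, or (500,-96.3), which matches the stated sizes. Now I'll go above the pin with the jaws turned onto the stand's y.

Call:
{"api": "step_arm", "payload": {"deltas": [[0.02,0.25,0,0,0,-0.24,1],[0.02,0.25,0,0,0,-0.24,1],[0.02,0.25,0,0,0,-0.24,1],[0.02,0.25,0,0,0,-0.24,1],[0.02,0.25,0,0,0,-0.24,1],[0.02,0.25,0,0,0,-0.24,1],[0.02,0.25,0,0,0,-0.24,1],[0.02,0.25,0,0,0,-0.24,1],[0.02,0.25,0,0,0,-0.24,1],[0.02,0.25,0,0,0,-0.24,1],[0.01,0.25,0,0,0,-0.24,1],[0,0.29,0,0,0,-0.24,1],[0,0,0,0,0,0,1],[0,0,0,0,0,0,1]]}}

```text
time: 1.87
tcp_pos: [520.4, 196.0, 302.4]
ee_rot: [0.754, -0.657, -0.0, 0.0]
wrist_force: [0.1, -0.1, -0.5]
gripper_width: 88.2
```

```bash
python3 - <<'E'
from h import *
w=dict(np.load("w2.npz")); print("bore ray",onz(w,282,177,69))
# hole contour at z69
o=observe(); print(o["tcp_pos"],R.from_quat(o["ee_rot"]).as_matrix()[:,0],o["qpos"])
f=grab("wrist"); np.savez("w3.npz",**f)
save("w3.png",f["pixels"])
C=cloud(f);z=C[...,2]
for lo,hi in((67,73),(85,99),(107,115)):
    k=((z>lo)&(z<hi)&(f["depth"]>0)).astype(np.uint8)
    l,lab,st,ce=cv2.connectedComponentsWithStats(k)
    for i in range(1,l):
        if st[i,4]>30:
            pts=C[lab==i]; print(lo,st[i],ce[i].round(1),pts.mean(0).round(1),cv2.minAreaRect(pts[:,:2].astype(np.float32)))
E
```

```text
bore ray [500.25650363 -95.21160393  69.        ]
[520.3626579  196.00837239 302.40271129] [ 1.35841391e-01 -9.90730597e-01 -6.52996836e-06] [1.47319736e-01 3.91745718e-01 1.28060900e+00 1.36319434e-05
 1.46987391e+00 1.58185201e+00]
67 [  244    35    85   286 18744] [284.3 168. ] [539.1 194.2  70.4] ((519.2250366210938, 191.51963806152344), (269.81951904296875, 70.33503723144531), 7.238441467285156)
67 [177 118  15  26  45] [184.4 129.3] [566.  287.1  70. ] ((565.1033935546875, 287.1566467285156), (21.403411865234375, 10.8374605178833), 9.154468536376953)
67 [527 237  33  37 960] [545.1 256.4] [492.  -71.8  69.5] ((490.29534912109375, -71.23330688476562), (37.6830940246582, 31.166330337524414), 21.740833282470703)
67 [375 243  16  11  49] [382.4 247.4] [480.   89.3  70.1] ((479.8409729003906, 89.22908020019531), (2.23447585105896, 16.07425308227539), 38.883304595947266)
85 [273  64  27  29 576] [285.9  77.8] [617.8 204.2  95. ] ((618.117919921875, 204.27589416503906), (20.093753814697266, 20.09726905822754), 50.242549896240234)
85 [158 118  29  28 447] [171.4 131.4] [564.7 291.7  9
[... 362 characters left out ...]
 (0.6730104088783264, 14.931639671325684), 7.099047660827637)
85 [271 240  26  27 529] [283.6 253.1] [471.3 185.6  94.7] ((469.4959411621094, 185.45249938964844), (23.029842376708984, 23.42464256286621), 85.26383972167969)
85 [381 250  18   8  71] [390.3 254.5] [481.   87.9  89.7] ((480.5405578613281, 88.65281677246094), (3.462101459503174, 14.187471389770508), 27.027679443359375)
85 [270 289  27  26 566] [283.  301.5] [422.4 179.4  94.6] ((420.390625, 179.11203002929688), (25.202587127685547, 25.301992416381836), 1.7410930395126343)
107 [275 196  20  20 391] [284.5 205.5] [519.6 191.8 111.2] ((519.0284423828125, 191.7418975830078), (16.142669677734375, 15.707497596740723), 8.48855972290039)
```

View pics/w3.png

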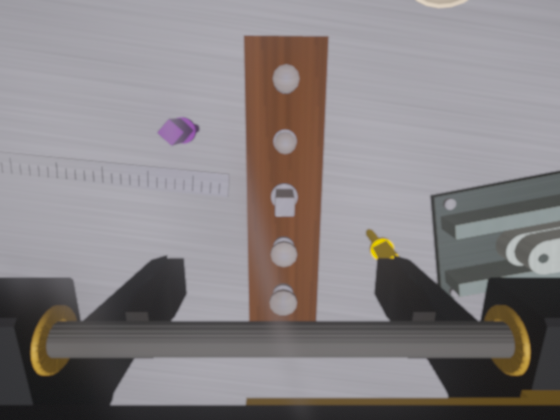

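The overhead view shows the square head at (285,203), measured at (519.2,191.7) with its top at z = 111 and the stand turned 7.3°. The flush sets and both look-alikes are clear of the jaws. Descending to grasp.

Call:
{"api": "step_arm", "payload": {"deltas": [[-0.01,-0.04,-0.2,0,0,-0.018,0.2],[0,0,-0.25,0,0,0,0.2],[0,0,-0.25,0,0,0,0.2],[0,0,-0.25,0,0,0,0.2],[0,0,-0.25,0,0,0,0.2],[0,0,-0.2,0,0,0,0.2],[0,0,-0.15,0,0,0,0.2],[0,0,-0.05,0,0,0,0.2],[0,0,0,0,0,0,0.2],[0,0,0,0,0,0,0.2]], "squeeze": 40}}

```text
time: 2.75
tcp_pos: [520.3, 189.7, 143.5]
ee_rot: [0.749, -0.663, 0.0, -0.0]
wrist_force: [0.6, -0.9, 0.2]
gripper_width: 52.8
```

Call:
{"api": "step_arm", "payload": {"deltas": [[-0.01,0.02,0,0,0,0,0.2],[0,0,0,0,0,0,-0.3],[0,0,0,0,0,0,-0.6],[0,0,0,0,0,0,-0.8],[0,0,0,0,0,0,-0.9],[0,0,0,0,0,0,-1],[0,0,0,0,0,0,-1],[0,0,0,0,0,0,-1],[0,0,0,0,0,0,-1]], "squeeze": 40}}

```text
time: 3.5
tcp_pos: [519.0, 192.0, 142.8]
ee_rot: [0.749, -0.663, 0.0, -0.0]
wrist_force: [0.2, -0.2, 2.2]
gripper_width: 15.7
```

Call:
{"api": "step_arm", "payload": {"deltas": [[0,0,0.1,0,0,0,-1],[0,0,0.2,0,0,0,-1],[0,0,0.25,0,0,0,-1],[0,0,0.25,0,0,0,-1],[0,-0.1,0,0,0,0.05,-1],[-0.02,-0.25,0,0,0,0.05,-1],[-0.02,-0.28,0,0,0,0.05,-1],[-0.02,-0.3,0,0,0,0.05,-1],[-0.02,-0.3,0,0,0,0.05,-1],[-0.02,-0.3,0,0,0,0.05,-1],[-0.02,-0.3,0,0,0,0.05,-1],[-0.02,-0.3,0,0,0,0.06,-1],[-0.02,-0.3,0,0,0,0,-1],[-0.02,-0.25,0,0,0,0,-1],[-0.02,-0.15,0,0,0,0,-1],[0,-0.05,0,0,0,0,-1],[0,0,0,0,0,0,-1],[0,0,0,0,0,0,-1]]}}

```text
time: 5.0
tcp_pos: [499.0, -95.4, 223.0]
ee_rot: [0.813, -0.583, -0.0, -0.0]
wrist_force: [-0.2, 0.5, -0.9]
gripper_width: 15.7
```

```bash
python3 - <<'E'
from h import *
o=observe(); T=R.from_quat(o["ee_rot"]).as_matrix(); print(o["tcp_pos"],np.degrees(np.arctan2(T[1,0],T[0,0])),T[:,2],o["gripper_width"],o["wrist_force"])
fs={n:grab(n) for n in("scene","side","wrist")}
for n,f in fs.items():
    np.savez(n+"4.npz",**f)
    C=cloud(f);z=C[...,2]
    m=(f["depth"]>0)&(np.hypot(C[...,0]-500,C[...,1]+95)<45)
    for lo,hi in((66,72),(80,135)):
        k=m&(z>lo)&(z<hi); 
        if k.sum()>5: p=C[k]; print(n,lo,k.sum(),p.mean(0).round(1),cv2.minAreaRect(p[:,:2].astype(np.float32)))
def crop(f,P,s,k):
    u,v=map(int,pix(f,P)); u=max(u,s);v=max(v,s); return cv2.resize(f["pixels"][v-s:v+s,u-s:u+s],(k,k),interpolation=cv2.INTER_CUBIC),(u,v)
P=[500,-96,90]
a,ua=crop(fs["scene"],P,35,390);b,ub=crop(fs["side"],P,35,390); print(ua,ub)
save("x4.png",np.hstack([a,b]))
E
```

```text
[498.98795802 -95.42964232 222.98861874] -71.27466219272202 [ 6.90520803e-05  2.64142019e-04 -9.99999963e-01] 15.692047122796364 [-0.2003258   0.45779042 -0.92110121]
scene 66 177 [499.6 -89.   68.9] ((498.1874694824219, -86.60910034179688), (38.11483383178711, 63.405609130859375), 17.823305130004883)
scene 80 46 [502.3 -97.1 117.7] ((502.4804382324219, -97.89661407470703), (9.966081619262695, 9.095464706420898), 40.450443267822266)
side 66 253 [500.2 -84.7  69.3] ((500.799560546875, -86.69750213623047), (35.48748779296875, 71.05980682373047), 19.28002166748047)
side 80 44 [501.2 -90.6 117.9] ((501.04486083984375, -90.40007019042969), (9.45340347290039, 7.793126583099365), 27.07993507385254)
wrist 66 3631 [498.1 -86.6  69.4] ((496.6191101074219, -86.19468688964844), (36.36259460449219, 61.844932556152344), 18.854671478271484)
wrist 80 249 [502.6 -94.1 117.8] ((501.4713134765625, -94.6482162475586), (5.363480091094971, 9.980307579040527), 16.156076431274414)
(227, 198) (327, 219)
```

View pics/x4.png

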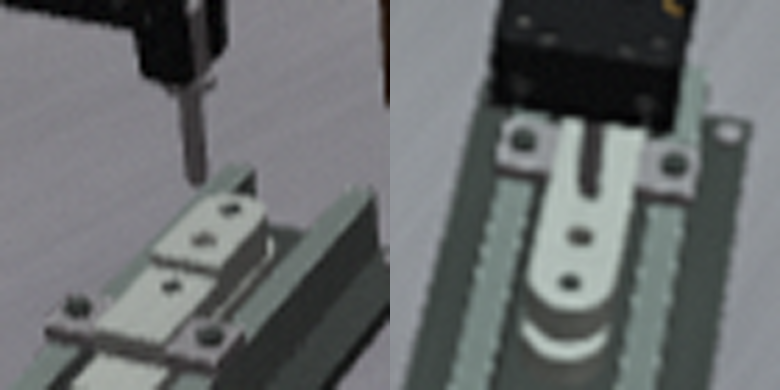

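The crops show the pin held straight in the jaws with its nose about 30 mm above the knuckle, and the bore is just in front of it. Next, a close wrist crop to line up the nose and the bore.

```bash
python3 - <<'E'
from h import *
out=[]
for n,P in(("w2",[500,-96,69]),("wrist4",[500,-96,69])):
    f=dict(np.load(n+".npz")); u,v=map(int,pix(f,P)); s=20 if n=="w2" else 30
    c=f["pixels"][v-s:v+s,u-s:u+s]; print(n,u-s,v-s,"scale",400/(2*s), "TCP-tip proj",pix(f,[499,-95.4,98]),"mouth guess",pix(f,[500.1,-96.4,69]))
    out.append(cv2.resize(c,(400,400),interpolation=cv2.INTER_CUBIC))
save("x5.png",np.hstack(out))
E
```

```text
w2 261 157 scale 10.0 TCP-tip proj (np.float64(280.66609311325766), np.float64(183.24868263713427)) mouth guess (np.float64(281.83304203570657), np.float64(178.27545372162837))
wrist4 251 186 scale 6.666666666666667 TCP-tip proj (np.float64(280.49208255810237), np.float64(230.59907632084597)) mouth guess (np.float64(282.268463459968), np.float64(216.45491157831793))
```

View pics/x5.png

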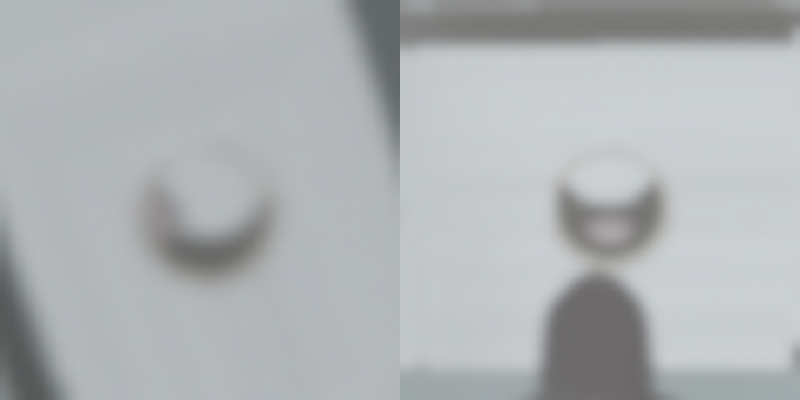

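The bore mouth is at wrist pixel (282.3,216.6), predicted (282.3,216.5). The nose is centred at column 280, so the bore is at (500.1,-96.2) and the pin axis coincides with the TCP axis. Shift +1.1, -0.8 mm and come down to just above the mouth.

Call:
{"api": "step_arm", "payload": {"deltas": [[0.011,-0.008,0,0,0,0,-1],[0,0,-0.1,0,0,0,-1],[0,0,-0.1,0,0,0,-1],[0,0,-0.05,0,0,0,-1],[0,0,0,0,0,0,-1],[0,0,0,0,0,0,-1]]}}

```text
time: 5.65
tcp_pos: [500.2, -96.6, 197.8]
ee_rot: [0.813, -0.582, -0.0, 0.0]
wrist_force: [0.3, -0.5, -0.6]
gripper_width: 15.7
```

Call:
{"api": "step_arm", "payload": {"deltas": [[0,0.003,-0.03,0,0,0,-1],[0,0,-0.03,0,0,0,-1],[0,0,-0.03,0,0,0,-1],[0,0,-0.02,0,0,0,-1],[0,0,0,0,0,0,-1]]}}

```text
time: 6.07
tcp_pos: [500.0, -96.4, 186.3]
ee_rot: [0.813, -0.583, -0.0, 0.0]
wrist_force: [-0.9, -0.2, -1.2]
gripper_width: 15.7
```

Nose is 8 mm in with no force. Continuing toward the ball.

Call:
{"api": "step_arm", "payload": {"deltas": [[0,0,-0.02,0,0,0,-1],[0,0,-0.02,0,0,0,-1],[0,0,-0.02,0,0,0,-1],[0,0,-0.01,0,0,0,-1],[0,0,0,0,0,0,-1]]}}

```text
time: 6.48
tcp_pos: [500.3, -96.5, 179.6]
ee_rot: [0.813, -0.583, 0.0, -0.0]
wrist_force: [2.4, 0.6, -1.3]
gripper_width: 15.8
```

Call:
{"api": "step_arm", "payload": {"deltas": [[0,0,-0.02,0,0,0,-1],[0,0,-0.02,0,0,0,-1],[0,0,-0.02,0,0,0,-1],[0,0,0,0,0,0,-1]]}}

```text
time: 6.82
tcp_pos: [500.2, -96.4, 173.4]
ee_rot: [0.813, -0.583, -0.0, -0.0]
wrist_force: [3.8, 1.1, -1.9]
gripper_width: 15.5
```

Call:
{"api": "step_arm", "payload": {"deltas": [[0,0,-0.02,0,0,0,-1],[0,0,-0.01,0,0,0,-1],[0,0,-0.005,0,0,0,-1],[0,0,0,0,0,0,-1]]}}

```text
time: 7.15
tcp_pos: [500.2, -96.6, 170.1]
ee_rot: [0.813, -0.583, 0.0, -0.0]
wrist_force: [3.8, 0.7, -1.8]
gripper_width: 15.4
```

Call:
{"api": "step_arm", "payload": {"deltas": [[0,0,-0.01,0,0,0,-1],[0,0,0,0,0,0,-1]]}}

```text
time: 7.32
tcp_pos: [500.2, -96.5, 169.2]
ee_rot: [0.813, -0.583, 0.0, -0.0]
wrist_force: [3.4, 1.6, -0.5]
gripper_width: 15.2
```

Call:
{"api": "step_arm", "payload": {"deltas": [[0,0,-0.01,0,0,0,-1],[0,0,0,0,0,0,-1]]}}

```text
time: 7.48
tcp_pos: [500.2, -96.5, 168.3]
ee_rot: [0.813, -0.583, 0.0, -0.0]
wrist_force: [3.2, 0.4, 0.9]
gripper_width: 15.6
```

Call:
{"api": "step_arm", "payload": {"deltas": [[0,0,-0.005,0,0,0,-1],[0,0,0,0,0,0,-1]]}}

```text
time: 7.65
tcp_pos: [500.2, -96.6, 167.9]
ee_rot: [0.813, -0.583, 0.0, -0.0]
wrist_force: [2.6, 0.4, 2.8]
gripper_width: 15.5
```

Contact made, with about 4.6 N over baseline. Now slide the half along jig -y, first 8 mm to reach +11.

Call:
{"api": "step_arm", "payload": {"deltas": [[0.0065,-0.019,0,0,0,0,-1],[0.0065,-0.019,0,0,0,0,-1],[0.0065,-0.019,0,0,0,0,-1],[0.0065,-0.019,0,0,0,0,-1],[0,0,0,0,0,0,-1]]}}

```text
time: 8.07
tcp_pos: [502.5, -103.6, 167.8]
ee_rot: [0.813, -0.583, -0.001, -0.001]
wrist_force: [2.1, 5.5, 5.7]
gripper_width: 15.8
```

Call:
{"api": "step_arm", "payload": {"deltas": [[0.0065,-0.019,0,0,0,0,-1],[0,0,0,0,0,0,-1]]}}

```text
time: 8.23
tcp_pos: [503.1, -105.4, 167.8]
ee_rot: [0.813, -0.583, -0.001, -0.001]
wrist_force: [2.4, 6.1, 5.4]
gripper_width: 15.5
```

Call:
{"api": "step_arm", "payload": {"deltas": [[0.0065,-0.019,0,0,0,0,-1],[0,0,0,0,0,0,-1]]}}

```text
time: 8.4
tcp_pos: [503.7, -107.3, 167.7]
ee_rot: [0.813, -0.583, -0.001, -0.001]
wrist_force: [1.8, 5.9, 5.7]
gripper_width: 15.4
```

Call:
{"api": "step_arm", "payload": {"deltas": [[0.0065,-0.019,0,0,0,0,-1],[0,0,0,0,0,0,-1]]}}

```text
time: 8.57
tcp_pos: [504.4, -109.1, 167.8]
ee_rot: [0.813, -0.583, -0.001, -0.001]
wrist_force: [1.5, 5.6, 4.5]
gripper_width: 15.8
```

Call:
{"api": "step_arm", "payload": {"deltas": [[0.0065,-0.019,0,0,0,0,-1],[0,0,0,0,0,0,-1]]}}

```text
time: 8.73
tcp_pos: [505.0, -111.0, 167.8]
ee_rot: [0.813, -0.583, -0.001, -0.001]
wrist_force: [3.0, 5.7, 5.9]
gripper_width: 15.5
```

Call:
{"api": "step_arm", "payload": {"deltas": [[0.0065,-0.019,0,0,0,0,-1],[0,0,0,0,0,0,-1]]}}

```text
time: 8.9
tcp_pos: [505.7, -112.9, 167.8]
ee_rot: [0.813, -0.583, -0.001, -0.001]
wrist_force: [1.5, 5.7, 5.4]
gripper_width: 15.5
```

Call:
{"api": "step_arm", "payload": {"deltas": [[0.0065,-0.019,0,0,0,0,-1],[0,0,0,0,0,0,-1]]}}

```text
time: 9.07
tcp_pos: [506.3, -114.8, 167.7]
ee_rot: [0.813, -0.583, -0.001, -0.001]
wrist_force: [2.6, 5.7, 4.9]
gripper_width: 15.6
```

Call:
{"api": "step_arm", "payload": {"deltas": [[0.0065,-0.019,0,0,0,0,-1],[0,0,0,0,0,0,-1]]}}

```text
time: 9.23
tcp_pos: [507.0, -116.7, 167.7]
ee_rot: [0.813, -0.583, -0.001, -0.001]
wrist_force: [3.3, 6.1, 5.4]
gripper_width: 15.8
```

Call:
{"api": "step_arm", "payload": {"deltas": [[0.0065,-0.019,0,0,0,0,-1],[0,0,0,0,0,0,-1]]}}

```text
time: 9.4
tcp_pos: [507.6, -118.6, 167.7]
ee_rot: [0.813, -0.583, -0.001, -0.001]
wrist_force: [2.7, 5.9, 5.5]
gripper_width: 15.7
```

Call:
{"api": "step_arm", "payload": {"deltas": [[0.0065,-0.019,0,0,0,0,-1],[0,0,0,0,0,0,-1]]}}

```text
time: 9.57
tcp_pos: [508.3, -120.5, 167.8]
ee_rot: [0.813, -0.583, -0.001, -0.001]
wrist_force: [2.6, 5.8, 5.7]
gripper_width: 15.5
```

Call:
{"api": "step_arm", "payload": {"deltas": [[0.0065,-0.019,0,0,0,0,-1],[0,0,0,0,0,0,-1]]}}

```text
time: 9.73
tcp_pos: [508.9, -122.4, 167.7]
ee_rot: [0.813, -0.583, -0.001, -0.001]
wrist_force: [2.7, 6.4, 5.5]
gripper_width: 15.7
```

Call:
{"api": "step_arm", "payload": {"deltas": [[0.0065,-0.019,0,0,0,0,-1],[0,0,0,0,0,0,-1]]}}

```text
time: 9.9
tcp_pos: [509.6, -124.3, 167.7]
ee_rot: [0.813, -0.583, -0.001, -0.001]
wrist_force: [1.8, 6.0, 4.5]
gripper_width: 15.4
```

Call:
{"api": "step_arm", "payload": {"deltas": [[0.0065,-0.019,0,0,0,0,-1],[0,0,0,0,0,0,-1]]}}

```text
time: 10.07
tcp_pos: [510.2, -126.2, 167.7]
ee_rot: [0.813, -0.583, -0.001, -0.001]
wrist_force: [2.0, 6.7, 4.4]
gripper_width: 15.7
```

Call:
{"api": "step_arm", "payload": {"deltas": [[0.0065,-0.019,0,0,0,0,-1],[0,0,0,0,0,0,-1]]}}

```text
time: 10.23
tcp_pos: [510.9, -128.1, 167.7]
ee_rot: [0.813, -0.583, -0.001, -0.001]
wrist_force: [1.8, 5.9, 5.7]
gripper_width: 15.5
```

Call:
{"api": "step_arm", "payload": {"deltas": [[0.0065,-0.019,0,0,0,0,-1],[0,0,0,0,0,0,-1]]}}

```text
time: 10.4
tcp_pos: [511.6, -130.0, 167.7]
ee_rot: [0.813, -0.583, -0.001, -0.001]
wrist_force: [2.3, 6.1, 4.8]
gripper_width: 15.6
```

Call:
{"api": "step_arm", "payload": {"deltas": [[0.0065,-0.019,0,0,0,0,-1],[0,0,0,0,0,0,-1]]}}

```text
time: 10.57
tcp_pos: [512.2, -132.0, 167.7]
ee_rot: [0.813, -0.583, -0.001, -0.001]
wrist_force: [2.6, 5.1, 4.6]
gripper_width: 15.8
```

Call:
{"api": "step_arm", "payload": {"deltas": [[0.0065,-0.019,0,0,0,0,-1],[0,0,0,0,0,0,-1]]}}

```text
time: 10.73
tcp_pos: [513.0, -134.2, 167.7]
ee_rot: [0.813, -0.583, -0.001, -0.0]
wrist_force: [3.8, 4.0, 3.3]
gripper_width: 15.6
```

Call:
{"api": "step_arm", "payload": {"deltas": [[0.0065,-0.019,0,0,0,0,-1],[0,0,0,0,0,0,-1]]}}

```text
time: 10.9
tcp_pos: [513.7, -136.2, 167.7]
ee_rot: [0.813, -0.583, -0.0, -0.0]
wrist_force: [2.1, 4.2, 1.8]
gripper_width: 16.0
```

Vertical and side forces are falling (Fz 5.5 → 1.8), so the nose is dropping in. One more millimetre along, then test with a small press.

Call:
{"api": "step_arm", "payload": {"deltas": [[0.003,-0.009,0,0,0,0,-1],[0,0,0,0,0,0,-1]]}}

```text
time: 11.07
tcp_pos: [513.9, -137.1, 167.6]
ee_rot: [0.813, -0.583, -0.0, -0.0]
wrist_force: [2.4, 4.0, 2.6]
gripper_width: 15.3
```

Call:
{"api": "step_arm", "payload": {"deltas": [[0,0,-0.01,0,0,0,-1],[0,0,0,0,0,0,-1]]}}

```text
time: 11.23
tcp_pos: [513.8, -137.1, 166.4]
ee_rot: [0.813, -0.583, -0.001, -0.0]
wrist_force: [2.8, 3.5, 0.2]
gripper_width: 15.5
```

Call:
{"api": "step_arm", "payload": {"deltas": [[0,0,-0.01,0,0,0,-1],[0,0,-0.01,0,0,0,-1],[0,0,0,0,0,0,-1]]}}

```text
time: 11.48
tcp_pos: [513.8, -137.1, 164.4]
ee_rot: [0.813, -0.583, -0.001, -0.0]
wrist_force: [2.1, 3.7, -0.0]
gripper_width: 15.6
```

Call:
{"api": "step_arm", "payload": {"deltas": [[0,0,-0.01,0,0,0,-1],[0,0,0,0,0,0,-1]]}}

```text
time: 11.65
tcp_pos: [513.8, -137.1, 163.5]
ee_rot: [0.813, -0.583, -0.0, -0.0]
wrist_force: [2.9, 3.8, 0.2]
gripper_width: 15.9
```

Call:
{"api": "step_arm", "payload": {"deltas": [[0,0,-0.01,0,0,0,-1],[0,0,-0.01,0,0,0,-1],[0,0,0,0,0,0,-1]]}}

```text
time: 11.9
tcp_pos: [513.8, -137.0, 161.7]
ee_rot: [0.813, -0.583, -0.0, -0.0]
wrist_force: [2.9, 5.0, 3.3]
gripper_width: 15.5
```

Call:
{"api": "step_arm", "payload": {"deltas": [[0,0,-0.01,0,0,0,-1],[0,0,-0.01,0,0,0,-1],[0,0,0,0,0,0,-1]]}}

```text
time: 12.15
tcp_pos: [513.6, -136.7, 159.2]
ee_rot: [0.813, -0.583, -0.001, -0.0]
wrist_force: [2.9, 6.6, -1.2]
gripper_width: 15.3
```

In the lower bore (tip about 34 mm). The +y side force shows a slight overshoot, so I'll ease back about 0.8 mm and continue.

Call:
{"api": "step_arm", "payload": {"deltas": [[-0.003,0.008,0,0,0,0,-1],[0,0,0,0,0,0,-1]]}}

```text
time: 12.32
tcp_pos: [513.5, -136.3, 159.3]
ee_rot: [0.813, -0.583, -0.0, 0.0]
wrist_force: [3.0, 2.5, -2.0]
gripper_width: 15.8
```

Call:
{"api": "step_arm", "payload": {"deltas": [[0,0,-0.01,0,0,0,-1],[0,0,-0.01,0,0,0,-1],[0,0,0,0,0,0,-1]]}}

```text
time: 12.57
tcp_pos: [513.6, -136.3, 157.6]
ee_rot: [0.813, -0.583, -0.0, -0.0]
wrist_force: [3.3, 4.3, 0.5]
gripper_width: 15.5
```

Call:
{"api": "step_arm", "payload": {"deltas": [[-0.001,0.004,-0.01,0,0,0,-1],[0,0,-0.015,0,0,0,-1],[0,0,-0.015,0,0,0,-1],[0,0,0,0,0,0,-1]]}}

```text
time: 12.9
tcp_pos: [513.5, -136.1, 153.4]
ee_rot: [0.813, -0.583, -0.0, 0.0]
wrist_force: [3.2, 2.9, -1.0]
gripper_width: 15.6
```

Call:
{"api": "step_arm", "payload": {"deltas": [[0,0,-0.02,0,0,0,-1],[0,0,-0.02,0,0,0,-1],[0,0,0,0,0,0,-1]]}}

```text
time: 13.15
tcp_pos: [513.5, -136.1, 149.3]
ee_rot: [0.813, -0.583, -0.0, 0.0]
wrist_force: [3.3, 3.3, -0.1]
gripper_width: 15.5
```

Call:
{"api": "step_arm", "payload": {"deltas": [[0,0,-0.02,0,0,0,-1],[0,0,-0.02,0,0,0,-1],[0,0,-0.015,0,0,0,-1],[0,0,0,0,0,0,-1]]}}

```text
time: 13.48
tcp_pos: [513.5, -136.0, 143.8]
ee_rot: [0.813, -0.583, -0.0, 0.0]
wrist_force: [2.9, 4.7, -1.4]
gripper_width: 16.0
```

Call:
{"api": "step_arm", "payload": {"deltas": [[0,0,-0.008,0,0,0,-1],[0,0,0,0,0,0,-1]]}}

```text
time: 13.65
tcp_pos: [513.6, -136.1, 143.3]
ee_rot: [0.813, -0.583, -0.0, 0.0]
wrist_force: [3.1, 3.8, 0.0]
gripper_width: 15.8
```

Call:
{"api": "step_arm", "payload": {"deltas": [[0,0,-0.008,0,0,0,-1],[0,0,0,0,0,0,-1]]}}

```text
time: 13.82
tcp_pos: [513.6, -136.1, 142.5]
ee_rot: [0.813, -0.583, -0.0, 0.0]
wrist_force: [2.9, 3.2, -0.3]
gripper_width: 15.9
```

Call:
{"api": "step_arm", "payload": {"deltas": [[0,0,-0.006,0,0,0,-1],[0,0,0,0,0,0,-1]]}}

```text
time: 13.98
tcp_pos: [513.6, -136.1, 142.0]
ee_rot: [0.813, -0.583, -0.0, -0.0]
wrist_force: [3.7, 4.1, 1.3]
gripper_width: 15.9
```

Call:
{"api": "step_arm", "payload": {"deltas": [[0,0,-0.006,0,0,0,-1],[0,0,0,0,0,0,-1]]}}

```text
time: 14.15
tcp_pos: [513.6, -136.1, 141.8]
ee_rot: [0.813, -0.583, 0.0, -0.0]
wrist_force: [1.8, 4.9, 5.0]
gripper_width: 15.7
```

Call:
{"api": "step_arm", "payload": {"deltas": [[0,0,-0.004,0,0,0,-1],[0,0,0,0,0,0,-1]]}}

```text
time: 14.32
tcp_pos: [513.7, -136.0, 141.8]
ee_rot: [0.813, -0.583, 0.0, -0.0]
wrist_force: [2.1, 4.1, 9.6]
gripper_width: 15.4
```

The collar has seated: z stopped at 141.8 as predicted and the force rises sharply. Ease off, open and lift clear.

Call:
{"api": "step_arm", "payload": {"deltas": [[0,0,0.003,0,0,0,-1],[0,0,0,0,0,0,-0.5],[0,0,0,0,0,0,-0.3],[0,0,0,0,0,0,-0.1],[0,0,0,0,0,0,0],[0,0,0,0,0,0,0],[0,0,0,0,0,0,0]]}}

```text
time: 14.9
tcp_pos: [513.5, -136.2, 141.2]
ee_rot: [0.813, -0.583, -0.0, 0.0]
wrist_force: [-0.1, -0.2, -0.5]
gripper_width: 43.9
```

Call:
{"api": "step_arm", "payload": {"deltas": [[0,0,0.05,0,0,0,0],[0,0,0.2,0,0,0,0],[0,0,0.25,0,0,0,0],[0,0,0.25,0,0,0,0],[0,0,0.25,0,0,0,0],[0,0,0.25,0,0,0,0.5],[0,0,0,0,0,0,0.5],[0,0,0,0,0,0,0.5]]}}

```text
time: 15.57
tcp_pos: [513.7, -136.1, 267.5]
ee_rot: [0.813, -0.583, 0.001, -0.0]
wrist_force: [-0.2, 1.5, -0.0]
gripper_width: 62.0
```

```bash
python3 - <<'E'
from h import *
o=observe(); print(o["tcp_pos"],o["time"],o["gripper_width"])
fs={n:grab(n) for n in("scene","side","wrist")}
for n,f in fs.items():
    C=cloud(f);z=C[...,2]
    m=(f["depth"]>0)&(np.hypot(C[...,0]-513.6,C[...,1]+136)<60)
    for lo,hi in((66,71.5),(72.5,78),(106,114)):
        k=m&(z>lo)&(z<hi)
        if k.sum()>5: p=C[k]; print(n,lo,k.sum(),p.mean(0).round(1),np.median(p[:,2]).round(1),cv2.minAreaRect(p[:,:2].astype(np.float32)))
def crop(f,P,s,k):
    u,v=map(int,pix(f,P)); return cv2.resize(f["pixels"][v-s:v+s,u-s:u+s],(k,k),interpolation=cv2.INTER_CUBIC)
P=[513.6,-136,80]
save("x6.png",np.hstack([crop(fs["scene"],P,30,390),crop(fs["wrist"],P,60,390)]))
E
```

```text
[ 513.72631057 -136.13180104  267.4906903 ] 15.5667 62.0251388519805
scene 66 118 [ 517.7 -130.7   69.2] 69.2 ((512.5750732421875, -124.76860046386719), (37.469200134277344, 64.9502182006836), 18.273120880126953)
scene 72.5 25 [ 520.7 -138.    74.9] 74.7 ((519.004638671875, -128.78143310546875), (36.38859176635742, 22.762784957885742), 86.1043701171875)
scene 106 33 [ 517.5 -137.1  109.5] 109.5 ((516.5762329101562, -137.2335205078125), (16.249460220336914, 18.089229583740234), 7.320951461791992)
side 66 177 [ 512.  -120.5   69.1] 69.3 ((518.2242431640625, -141.57102966308594), (40.75421142578125, 100.97151947021484), 9.19447135925293)
side 72.5 29 [ 515.6 -126.9   75.1] 75.3 ((516.8519897460938, -117.29196166992188), (21.977737426757812, 45.14439010620117), 7.266199111938477)
side 106 41 [ 518.5 -133.2  109.3] 109.2 ((518.6403198242188, -134.34503173828125), (14.814911842346191, 21.891538619995117), 11.162840843200684)
wrist 66 2136 [ 511.7 -123.8   69.4] 69.4 ((510.55242919921875, -126.16470336914062), (36.11765670776367, 61.60757827758789), 18.931076049804688)
wrist 72.5 204 [ 519.4 -133.4   74.6] 74.6 ((517.4910888671875, -134.96389770507812), (18.142301559448242, 23.37217903137207), 25.053123474121094)
wrist 106 504 [ 516.  -136.3  110.4] 110.5 ((515.5408935546875, -136.5390167236328), (15.832756042480469, 15.951940536499023), 17.097745895385742)
```

View pics/x6.png

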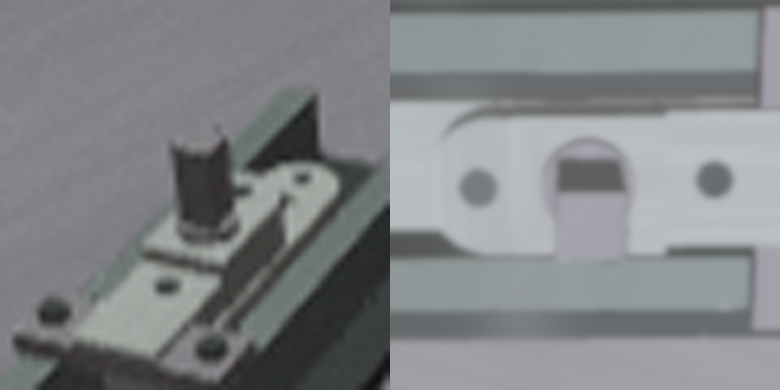

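```bash
python3 -c "
from h import *
print(r.close_job())"
```

```text
the job is handed in; nothing more can be done
None
```

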